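# Find the full tin by weight

### The arm

A 6-joint arm with a two-finger parallel gripper is mounted at the origin on the work surface. World frame = base frame: x ahead of the robot, y to its left, z up, the work surface at z = 0. Lengths are in m, angles in degrees, forces in N, time in s.
With the tool pointing down it reaches from about 0.325 to 0.775 m from the base axis. Payload 9.3 kg.
Tool frame: the origin (TCP) lies between the finger pads; the fingertips stand arm.finger_overhang ahead of it and the grasp point (between the pads) lies 5 mm behind it (arm.finger_overhang is the distance from the TCP to the fingertips, in m); z points along the fingers, y is the direction in which the jaws open and shut (so a half turn about z gives the same grasp; the last joint's range is limited). The gripper opens to 85 mm and grips with 20 to 120 N. Pads are 22 mm wide; open, the fingers measure 114 mm over their backs; the gripper's body (76 mm by 85 mm) begins 54 mm behind the grasp point. The pads swing forward as they close: fully open they stand 13 mm farther back than shut.
Start: joints at [-80.478, 14.817, 1.232, 76.415, 0, 81.257], TCP at [0.172, -0.522, 0.245] pointing down, gripper open.
Joint ranges: [-174.27, 174.27], [-52.1, 104.24], [-59.71, 78.15], [-110.17, 111.67], [-87.03, 83.33], [-180, 180]. Speed limits (degrees/s): [127.2, 127.2, 159.86, 180, 180, 180].

### API

Orientations are given as [roll, pitch, yaw] about the fixed x, y, z axes, in that order (R = Rz(yaw) Ry(pitch) Rx(roll)).
In Python, from cell import status, optics, arm gives the robot as it stands.
- The arm moves only by the shell command python3 -m handwheel 'ROWS' [OPENING] [FORCE]. ROWS is JSON, a list of rows, each an object with "slide": the shift along the tool's x, y, z in m, a list of three; "delta_rot": the turn, a rotation vector about the tool's x, y, z in rad, a list of three. A call has 1 to 10 rows; each row is the pose to reach, as a shift and turn from the pose commanded when the call began, along the tool's axes at that moment; what a row does not reach only later rows make up. A row lasts 1/8 s, in which the tool goes at most 62.5 mm and 10.7 degrees, less where a joint would pass 70% of its speed; a pose out of reach is approached as far as the arm can. A call with a gripper value outside its range is refused whole. OPENING is the gripper command: -1 is shut, 1 is fully open, values between are in proportion, set as the call begins (- or left out, the last holds). The fingers move at their own pace and stop on an object; FORCE is the grip in N (left out, the last holds). Time passes only in rows, so rows that repeat a pose let the fingers close. It gives the time, the measured TCP pose, the force and the opening at its end, in the units of the state.
- status.sense(): the state, without advancing time (a new reading comes with each control period).
- optics.get_image(name): name is "scene" or "top" or "wrist"; returns a dict with "color" (384x512x3 uint8, red, green, blue), "z_map" (384x512 float32, m along the optical axis (not along the pixel's ray), 0 where there is no reading), "fov_y" (degrees; the focal length in pixels is half the picture's height over the tangent of half this angle, whatever the lens; pixels are square), "cx", "cy" (the principal point, pixels), "k1" (the pictures are not rectified: a ray, as slopes to the right and down, at radius r is drawn at 1 + k1 r^2 times it, then the intrinsics apply), "camera_from_world" (4x4, takes a point from world to camera coordinates). Camera axes: x right, y down, z forward; pixel columns grow to the right and rows downward; lengths in m; the calibration is good to about 2 mm. A picture is of the moment at which its call begins.
- arm.job_done(): hands the job in, once; it reports no verdict.
The state is a dict: "time_s": time; "joint_pos": joint angles; "joint_vel": joint speeds; "tau": joint torques, N m; "tool_pos": TCP position; "tcp_rot": TCP orientation; "force": force on the tool from outside, world axes, zero at the start; "torque": the same for the moment, N m; "gripper_width": opening from 0.0 (shut) to 1.0 (fully open).
Only numpy, scipy, OpenCV 4.12 (cv2) and the standard library are available. Lean on these libraries where they do the work, as an engineer would, in place of code of your own. Each camera call takes 0.05 s, during which the arm holds its last target.

### The job

One of the three identical closed tins is still full of solid paint bars; the other two are nearly used up. Find out which is which by weight, stand the full one upright on the pan of the spring scale and put the two nearly empty ones upright in the white empties tray, side by side. Set the tins down without dropping them, and leave the other things on the table where they are.

Things in the scene. Friction and masses are not known exactly. Their poses are not given: they have to be found in the camera images.
- tin_a: closed square tin, bare metal with a brown paper band and a round press lid flush in its top, 62 x 62 mm, 95 mm high, straight sides. The three look alike; only weight tells them apart (full 0.6 to 0.75 kg, nearly used up 0.18 to 0.28 kg; which is full changes every time). The contents have a millimetre of play. Origin: centre of its underside; z up, x and y square to its sides
- tin_b: closed square tin, bare metal with a brown paper band and a round press lid flush in its top, 62 x 62 mm, 95 mm high, straight sides. The three look alike; only weight tells them apart (full 0.6 to 0.75 kg, nearly used up 0.18 to 0.28 kg; which is full changes every time). The contents have a millimetre of play. Origin: centre of its underside; z up, x and y square to its sides
- tin_c: closed square tin, bare metal with a brown paper band and a round press lid flush in its top, 62 x 62 mm, 95 mm high, straight sides. The three look alike; only weight tells them apart (full 0.6 to 0.75 kg, nearly used up 0.18 to 0.28 kg; which is full changes every time). The contents have a millimetre of play. Origin: centre of its underside; z up, x and y square to its sides
- empties_tray: low white open plastic tray, fixed to the table, outside 200 (x) x 250 (y) x 40 mm high, walls and floor 5 mm thick. Origin: centre of its underside; the floor the tins stand on is 5 mm above it. It may be on the left or the right
- pan_top (a point): centre of the upper face of the spring scale's pan, a flat steel plate 130 mm square with a lip 3 mm wide and 5 mm high, 110 mm above the table when empty; the point sinks with it. z up, x and y square to the pan. The grey base below is fixed, 160 x 160 x 50 mm; two ticked uprights 114 mm high stand 84 mm from the pan's middle on its +x side, the pointer between them. Left or right varies
- scale_pan (a joint): how far the sprung pan has gone down, m: 0 empty, 0.048 at its bottom stop; it sinks about 5.5 mm per 100 g (a nearly used up tin 9 to 16 mm, the full one 32 to 42 mm)
- oil_bottle: bystander: clear plastic bottle, 60 mm across, 190 mm high; origin at the centre of its underside
- medium_jar: bystander: glass jar with steel lid, 68 mm across, 75 mm high; origin at the centre of its underside
- wide_brush: bystander: brush 170 mm long lying on the table among the tins, under 25 mm high, along its x axis; origin underneath it
- palette_knife: bystander: palette knife 190 mm long lying on the table, along its x axis; origin underneath it
Things that resemble listed ones, but are neither listed nor needed, are in the scene too. What is shaped like the tin_b but green is not meant.

How it is judged (in metres and radians):
At the end, for the whole second after the job is handed in: The full tin stands alone and upright (within 7 degrees) on the pan, its centre within 70 mm of the pan's middle, and the pan is down more than 27 mm and still; the other two tins stand upright (within 7 degrees) on the floor of the empties tray; all tins released and at rest (value of joint scale_pan above 0.027 m and velocity of joint scale_pan between -0.02 and 0.02 m/s and ((angle between each of tin_a, tin_b, tin_c's own z axis and vertical below 0.12 rad and linear speed of each of tin_a, tin_b, tin_c below 0.03 m/s and contact force between each of tin_a, tin_b, tin_c and the fingers below 0.1 N and horizontal distance between tin_a and pan_top below 0.07 m and z of tin_a in the frame of pan_top between -0.01 and 0.012 m and x of tin_b in the frame of empties_tray between -0.085 and 0.085 m and y of tin_b in the frame of empties_tray between -0.11 and 0.11 m and z of tin_b in the frame of empties_tray between -0.01 and 0.02 m and x of tin_c in the frame of empties_tray between -0.085 and 0.085 m and y of tin_c in the frame of empties_tray between -0.11 and 0.11 m and z of tin_c in the frame of empties_tray between -0.01 and 0.02 m) or (angle between each of tin_b, tin_a, tin_c's own z axis and vertical below 0.12 rad and linear speed of each of tin_b, tin_a, tin_c below 0.03 m/s and contact force between each of tin_b, tin_a, tin_c and the fingers below 0.1 N and horizontal distance between tin_b and pan_top below 0.07 m and z of tin_b in the frame of pan_top between -0.01 and 0.012 m and x of tin_a in the frame of empties_tray between -0.085 and 0.085 m and y of tin_a in the frame of empties_tray between -0.11 and 0.11 m and z of tin_a in the frame of empties_tray between -0.01 and 0.02 m and x of tin_c in the frame of empties_tray between -0.085 and 0.085 m and y of tin_c in the frame of empties_tray between -0.11 and 0.11 m and z of tin_c in the frame of empties_tray between -0.01 and 0.02 m) or (angle between each of tin_c, tin_a, tin_b's own z axis and vertical below 0.12 rad and linear speed of each of tin_c, tin_a, tin_b below 0.03 m/s and contact force between each of tin_c, tin_a, tin_b and the fingers below 0.1 N and horizontal distance between tin_c and pan_top below 0.07 m and z of tin_c in the frame of pan_top between -0.01 and 0.012 m and x of tin_a in the frame of empties_tray between -0.085 and 0.085 m and y of tin_a in the frame of empties_tray between -0.11 and 0.11 m and z of tin_a in the frame of empties_tray between -0.01 and 0.02 m and x of tin_b in the frame of empties_tray between -0.085 and 0.085 m and y of tin_b in the frame of empties_tray between -0.11 and 0.11 m and z of tin_b in the frame of empties_tray between -0.01 and 0.02 m))); the robot touches nothing.
It fails at once if a tin is let fall (faster than 0.7 m/s out of the fingers, a drop of about 25 mm) ((contact force between tin_a and the fingers below 0.1 N and linear speed of tin_a above 0.7 m/s) or (contact force between tin_b and the fingers below 0.1 N and linear speed of tin_b above 0.7 m/s) or (contact force between tin_c and the fingers below 0.1 N and linear speed of tin_c above 0.7 m/s)).
It fails at once if a tin is tipped over (more than 60 degrees) (angle between any of tin_a, tin_b, tin_c's own z axis and vertical above 1.05 rad).
It fails at once if a bystander is moved more than 50 mm (distance of any of oil_bottle, medium_jar, wide_brush, palette_knife from where it was at the start of the episode above 0.05 m).
It also fails if it takes over 64 s, if anything falls off the work surface, if the arm or the gripper's body presses on something with over 40 N, if the wrist force passes 120 N, or if a joint passes its speed limit or range.

## Working session

There is one attempt and no reset: what is moved stays moved. The work goes in short steps, Python scripts to look and compute and a shell command to move; the robot and the scene stay as the last step left them, time stands still between calls to the robot, and variables do not carry over. Pictures are saved under pics/ and viewed, and the job is handed in when it is done.

```bash
ls; mkdir -p pics; python3 - <<'E'
from cell import status, optics, arm
import cv2,numpy as np
s=status.sense();print(s);print(arm.finger_overhang)
for n in ["scene","top","wrist"]:
    im=optics.get_image(n);cv2.imwrite(f"pics/{n}0.png",im["color"][:,:,::-1])
    np.savez(f"{n}0.npz",**im)
    print(n,im["fov_y"],im["cx"],im["cy"],im["k1"],im["camera_from_world"].tolist())
E
```

```text
pics
{'time_s': 0.0, 'joint_pos': array([-8.04783878e+01,  1.48506052e+01,  1.18947906e+00,  7.64166000e+01,
        6.83229737e-04,  8.12574927e+01]), 'joint_vel': array([ 0.04476666, -0.00799495, -0.11626729, -0.06259807, -0.01422034,
        0.04393398]), 'tau': array([-9.62086087e-04, -5.55637980e+01,  3.44530034e+01,  1.37008048e-02,
       -2.27484634e-04, -1.13408350e-05]), 'tool_pos': array([ 0.17232991, -0.52202043,  0.24466573]), 'tcp_rot': array([-1.79923281e+02, -1.24892027e-02,  1.82641106e+01]), 'force': array([-1.05633993,  0.20897869,  0.18029036]), 'torque': array([-0.02665905, -0.01639743, -0.03472019]), 'gripper_width': 0.9958464044960704}
0.014
scene 44.17749881804602 253.10754654381117 191.82798483959107 -0.1145675317469168 [[0.45962236812620827, 0.8881032640347081, -0.0044577044488679505, -0.2665726646130944], [0.6364062531438642, -0.3328536413885507, -0.6958416014968996, -0.2860159393438561], [-0.6194629606985749, 0.3169874537348114, -0.7181814495636021, 1.50213474378725], [0.0, 0.0, 0.0, 1.0]]
top 48.94459023484374 256.6933749154222 188.91383469400608 0.016588354420800644 [[0.022135518696176675, -0.9992261296691893, -0.03251400618785098, 0.0068096751885898515], [-0.999106728119422, -0.020938492475160057, -0.03670593084735123, 0.5301619012405604], [0.03599673094260206, 0.03329746715893055, -0.9987970334568711, 1.1315996666298638], [0.0, 0.0, 0.0, 1.0]]
wrist 66.20996160468879 251.23468052995247 191.43162379311056 -0.05690883549912678 [[0.31345648030141, -0.949599793543744, -0.0022950073484518693, -0.5502623879264152], [-0.9143034996452025, -0.3024564699105329, 0.2693867003877393, -0.03539965354908542], [-0.25650369489265934, -0.08234267369315028, -0.9630293550019523, 0.37990970387302053], [0.0, 0.0, 0.0, 1.0]]
```

View pics/top0.png

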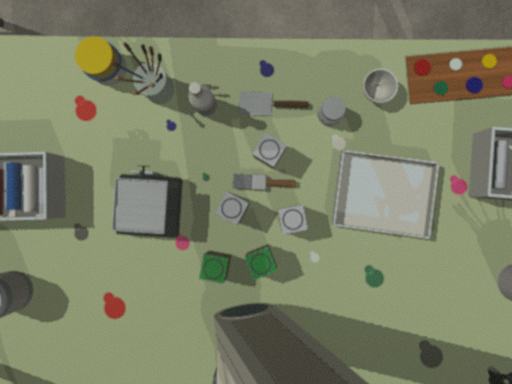

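View pics/scene0.png

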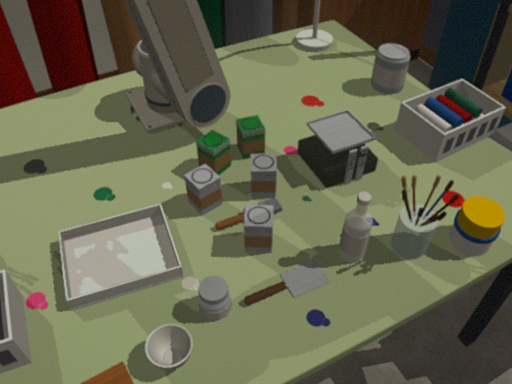

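View pics/wrist0.png

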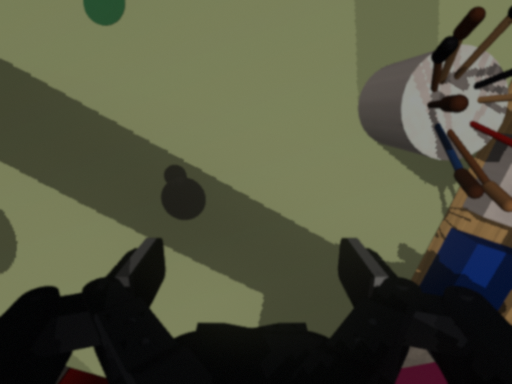

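The top view shows candidates for tins: grey tops at (269,150), (232,208) and (292,220). The lookalikes are green tins at (214,267) and (261,263), the jar at (332,111), and the cup and pot at (380,86) and (10,293). By the description the three grey-and-brown square ones are the targets. The scale is at (142,206), the tray at (386,195), and the brush (265,183) lies between the tins.

```bash
cat > h.py <<'E'
import numpy as np,cv2
from cell import status,optics,arm
def K(im):
    f=im["color"].shape[0]/2/np.tan(np.radians(im["fov_y"]/2))
    return np.array([[f,0,im["cx"]],[0,f,im["cy"]],[0,0,1]])
def slopes(im,uv):
    p=np.asarray(uv,float).reshape(-1,1,2)
    return cv2.undistortPoints(p,K(im),np.array([im["k1"],0,0,0.])).reshape(-1,2)
def cast(im,uv,z):
    d=slopes(im,uv);M=np.asarray(im["camera_from_world"]);R,t=M[:3,:3],M[:3,3]
    c=-R.T@t;D=np.c_[d,np.ones(len(d))]@R
    return c+D*((z-c[2])/D[:,2])[:,None]
def cloud(im):
    h,w=im["z_map"].shape;u,v=np.meshgrid(np.arange(w),np.arange(h))
    d=slopes(im,np.c_[u.ravel(),v.ravel()]);z=im["z_map"].ravel()
    M=np.asarray(im["camera_from_world"]);P=np.c_[d*z[:,None],z]
    W=(P-M[:3,3])@M[:3,:3];W[z==0]=np.nan
    return W.reshape(h,w,3)
def proj(im,P):
    M=np.asarray(im["camera_from_world"])
    return cv2.projectPoints(np.asarray(P,float).reshape(-1,3),cv2.Rodrigues(M[:3,:3])[0],M[:3,3],K(im),np.array([im["k1"],0,0,0.]))[0].reshape(-1,2)
E
python3 - <<'E'
from h import *
im=dict(np.load("top0.npz"));c=im["color"]
cv2.imwrite("pics/crop0.png",cv2.resize(c[90:300,90:450,::-1],None,fx=2.2,fy=2.2,interpolation=cv2.INTER_CUBIC))
W=cloud(im);z=W[:,:,2]
for n,(u,v) in dict(a=(269,150),b=(232,208),c=(292,220),g1=(214,267),g2=(261,263),pan=(142,206),tray=(386,195),jar=(332,111),bot=(200,98)).items():
    print(n,W[v-3:v+4,u-3:u+4].reshape(-1,3).mean(0).round(4))
def comp(lo,hi,seed,name,zt):
    m=((z>lo)&(z<hi)).astype(np.uint8)
    k,l,st,ce=cv2.connectedComponentsWithStats(m)
    i=l[seed[1],seed[0]]
    if i==0: print(name,'no');return
    cs,_=cv2.findContours((l==i).astype(np.uint8),cv2.RETR_EXTERNAL,cv2.CHAIN_APPROX_NONE)
    p=max(cs,key=cv2.contourArea).reshape(-1,2)
    P=cast(im,p,zt)[:,:2]
    r=cv2.minAreaRect((P*1000).astype(np.float32));print(name,np.round(r[0],1),np.round(r[1],1),round(r[2],1))
for n,s in dict(a=(269,150),b=(232,208),c=(292,220),g1=(214,267),g2=(261,263)).items(): comp(.08,.11,s,n,.095)
comp(.10,.125,(142,206),'pan',.11)
m=((z>.03)&(z<.05)).astype(np.uint8);k,l,st,ce=cv2.connectedComponentsWithStats(m)
for i in range(1,k):
    if st[i,4]>150:
        cs,_=cv2.findContours((l==i).astype(np.uint8),0,1);P=cast(im,max(cs,key=len).reshape(-1,2),.04)[:,:2]
        r=cv2.minAreaRect((P*1000).astype(np.float32));print('z40',ce[i].round(),np.round(r[0],1),np.round(r[1],1),round(r[2],1))
E
```

```text
a [ 0.6249 -0.0133  0.0968]
b [0.4777 0.0761 0.0962]
c [ 0.4513 -0.0742  0.0965]
g1 [0.3301 0.1173 0.0966]
g2 [nan nan nan]
pan [0.4779 0.2988 0.1102]
tray [ 0.521  -0.329   0.0059]
jar [ 0.7302 -0.1715  0.0761]
bot [0.7422 0.1558 0.1424]
a [627.5 -12.9] [63.5 63.9] 60.1
b [479.1  78.2] [63.7 63.3] 62.9
c [454.8 -74.5] [63.1 63.2] 11.9
g1 [327.3 119.7] [64.2 67. ] 80.4
g2 [343.9   2.5] [64.  63.6] 23.7
pan [497.9 304.9] [132.2 165.9] 87.9
z40 [384.  81.] [ 813.1 -304. ] [81.1 66.7] 52.3
z40 [477. 164.] [ 606.7 -550.8] [168.6  20.1] 0.2
z40 [390. 192.] [ 523.8 -317.8] [253.4 202.2] 83.5
z40 [ 57. 186.] [525.7 550. ] [171.   10.8] 2.3
z40 [173. 208.] [477.1 246. ] [ 47.6 160.1] 85.9
z40 [ 20. 288.] [252.2 643.4] [107.7  48.8] 20.1
```

View pics/crop0.png

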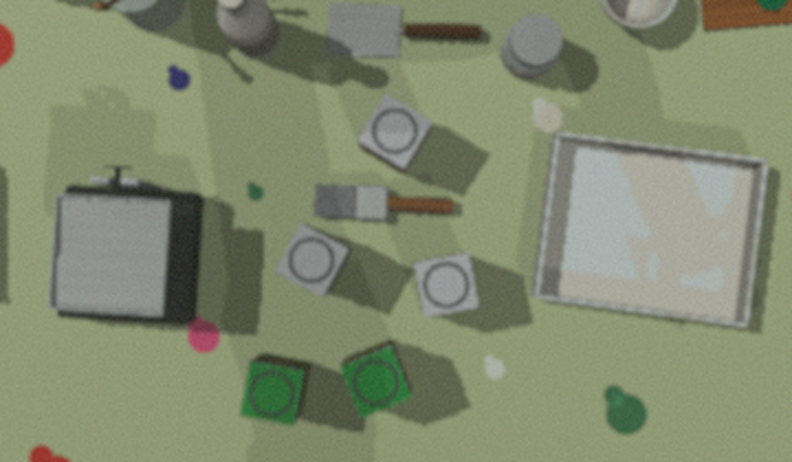

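```bash
cat > go.py <<'E'
import sys
from h import *
from scipy.spatial.transform import Rotation as Ro
x,y,z,yaw=map(float,sys.argv[1:5])
s=status.sense();R=Ro.from_euler('xyz',s["tcp_rot"],degrees=True)
T=Ro.from_euler('xyz',[180,0,yaw],degrees=True)
print("t",s["time_s"],"slide",R.inv().apply(np.array([x,y,z])-s["tool_pos"]).round(4),"rot",(R.inv()*T).as_rotvec().round(3),"F",s["force"].round(2))
E
python3 go.py .4545 -.0745 .16 102
```

```text
t 0.15 slide [ 0.4082 -0.3365  0.0852] rot [-1.000e-03 -1.000e-03 -1.461e+00] F [ 0.07 -0.22 -0.07]
```

```bash
python3 -m handwheel '[{"slide":[0.2,-0.168,0.02],"delta_rot":[0,0,-0.7]},{"slide":[0.2,-0.168,0.02],"delta_rot":[0,0,-0.7]},{"slide":[0.2,-0.168,0.02],"delta_rot":[0,0,-0.7]},{"slide":[0.2,-0.168,0.02],"delta_rot":[0,0,-0.7]},{"slide":[0.408,-0.336,0.04],"delta_rot":[0,0,-1.461]},{"slide":[0.408,-0.336,0.04],"delta_rot":[0,0,-1.461]},{"slide":[0.408,-0.336,0.04],"delta_rot":[0,0,-1.461]},{"slide":[0.408,-0.336,0.04],"delta_rot":[0,0,-1.461]},{"slide":[0.408,-0.336,0.04],"delta_rot":[0,0,-1.461]},{"slide":[0.408,-0.336,0.04],"delta_rot":[0,0,-1.461]}]' 1 40; python3 go.py .4545 -.0745 .16 102
```

```text
time_s: 1.4
tool_pos: [0.4551, -0.0736, 0.2048]
tcp_rot: [-180.0, -0.0, 102.2]
force: [0.0, -0.8, -0.5]
gripper_width: 0.998
t 1.4 slide [-0.0008 -0.0007  0.0448] rot [-0.001 -0.001  0.003] F [ 0.04 -0.85 -0.52]
```

```bash
python3 - <<'E'
from h import *
im=optics.get_image("wrist");cv2.imwrite("pics/w1.png",im["color"][:,:,::-1])
for n,p in dict(A=(.6265,-.0135),B=(.479,.078),C=(.4545,-.0745)).items(): print(n,proj(im,[*p,.095]).round())
E
```

```text
A [[463. 166.]]
B [[327.   4.]]
C [[250. 193.]]
```

View pics/w1.png

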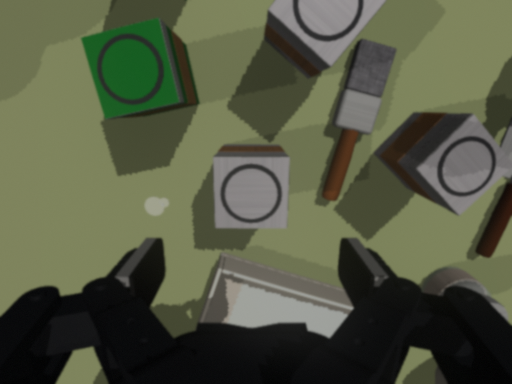

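The wrist view shows the chosen tin at (251,193): grey with a brown band and square to the jaws, matching the projected (250,193). The green lookalike is at (130,69), well away. I'll descend and grip.

```bash
python3 -m handwheel '[{"slide":[-0.001,-0.001,0.05],"delta_rot":[0,0,0]},{"slide":[-0.001,-0.001,0.1],"delta_rot":[0,0,0]},{"slide":[-0.001,-0.001,0.13],"delta_rot":[0,0,0]},{"slide":[-0.001,-0.001,0.145],"delta_rot":[0,0,0]},{"slide":[-0.001,-0.001,0.145],"delta_rot":[0,0,0]}]' 1 40; python3 -m handwheel '[{"slide":[0,0,0],"delta_rot":[0,0,0]},{"slide":[0,0,0],"delta_rot":[0,0,0]},{"slide":[0,0,0],"delta_rot":[0,0,0]},{"slide":[0,0,0],"delta_rot":[0,0,0]},{"slide":[0,0,0],"delta_rot":[0,0,0]},{"slide":[0,0,0],"delta_rot":[0,0,0]}]' -1 50;
```

```text
time_s: 2.08
tool_pos: [0.4527, -0.0773, 0.0595]
tcp_rot: [-179.9, -0.1, 101.9]
force: [-0.2, -0.5, 0.2]
gripper_width: 1.001
time_s: 2.82
tool_pos: [0.4543, -0.0771, 0.0614]
tcp_rot: [179.9, 0.1, 102.0]
force: [-0.5, -3.0, 7.2]
gripper_width: 0.721
```

```bash
python3 -m handwheel '[{"slide":[0,0,-0.01],"delta_rot":[0,0,0]},{"slide":[0,0,-0.03],"delta_rot":[0,0,0]},{"slide":[0,0,-0.06],"delta_rot":[0,0,0]},{"slide":[0,0,-0.08],"delta_rot":[0,0,0]},{"slide":[0,0,-0.08],"delta_rot":[0,0,0]},{"slide":[0,0,-0.08],"delta_rot":[0,0,0]},{"slide":[0,0,-0.08],"delta_rot":[0,0,0]},{"slide":[0,0,-0.08],"delta_rot":[0,0,0]}]'
python3 - <<'E'
from h import *
for i in range(3): print(status.sense()["force"]); im=optics.get_image("scene")
cv2.imwrite("pics/s2.png",im["color"][:,:,::-1])
E
python3 go.py .4545 -.0745 .14 83.5
```

```text
time_s: 3.82
tool_pos: [0.4535, -0.0764, 0.1397]
tcp_rot: [-179.9, -0.0, 102.0]
force: [0.5, 0.6, -2.1]
gripper_width: 0.72
[ 0.5451367   0.63266872 -2.09235826]
[-0.23261911  0.05594612 -2.42976682]
[ 0.47734403  0.7745225  -3.07837836]
t 3.975 slide [ 0.0018  0.0012 -0.    ] rot [-0.001 -0.     0.322] F [-0.18 -0.66 -1.84]
```

View pics/s2.png

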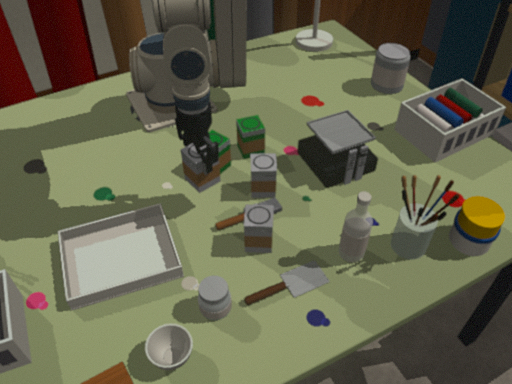

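C, held at (200,165) in the picture, pulls about 2.3 N on the wrist, so it is nearly empty. It goes to the far half of the tray.

```bash
python3 go.py .517 -.378 .14 83.5
```

```text
t 3.975 slide [-3.081e-01 -6.000e-04 -1.000e-04] rot [-0.001 -0.     0.322] F [-0.18 -0.66 -1.84]
```

```bash
python3 -m handwheel '[{"slide":[-0.03,0,0],"delta_rot":[0,0,0.05]},{"slide":[-0.08,0,0],"delta_rot":[0,0,0.1]},{"slide":[-0.13,-0.001,0],"delta_rot":[0,0,0.15]},{"slide":[-0.18,-0.001,0],"delta_rot":[0,0,0.2]},{"slide":[-0.23,-0.001,0],"delta_rot":[0,0,0.25]},{"slide":[-0.28,-0.001,0],"delta_rot":[0,0,0.3]},{"slide":[-0.3,-0.001,0],"delta_rot":[0,0,0.322]},{"slide":[-0.308,-0.001,0],"delta_rot":[0,0,0.322]},{"slide":[-0.308,-0.001,0],"delta_rot":[0,0,0.322]},{"slide":[-0.308,-0.001,0],"delta_rot":[0,0,0.322]}]';python3 go.py .517 -.378 .066 83.5
```

```text
time_s: 5.22
tool_pos: [0.5166, -0.3769, 0.1404]
tcp_rot: [-180.0, -0.0, 83.6]
force: [0.7, 0.4, -2.1]
gripper_width: 0.725
t 5.225 slide [-0.0011  0.0005  0.0744] rot [-0.    -0.     0.002] F [ 0.72  0.41 -2.12]
```

```bash
python3 -m handwheel '[{"slide":[-0.001,0,0.02],"delta_rot":[0,0,0]},{"slide":[-0.001,0,0.045],"delta_rot":[0,0,0]},{"slide":[-0.001,0,0.06],"delta_rot":[0,0,0]},{"slide":[-0.001,0,0.068],"delta_rot":[0,0,0]},{"slide":[-0.001,0,0.073],"delta_rot":[0,0,0]},{"slide":[-0.001,0,0.073],"delta_rot":[0,0,0]},{"slide":[-0.001,0,0.073],"delta_rot":[0,0,0]}]';python3 go.py .517 -.378 .066 83.5
```

```text
time_s: 6.1
tool_pos: [0.5168, -0.3793, 0.0679]
tcp_rot: [180.0, 0.0, 83.5]
force: [-0.0, -0.4, -1.8]
gripper_width: 0.721
t 6.1 slide [0.0013 0.0001 0.0019] rot [0.001 0.001 0.   ] F [-0.02 -0.4  -1.83]
```

```bash
python3 -m handwheel '[{"slide":[0,0,0.001],"delta_rot":[0,0,0]},{"slide":[0,0,0.002],"delta_rot":[0,0,0]},{"slide":[0,0,0.002],"delta_rot":[0,0,0]}]'
```

```text
time_s: 6.48
tool_pos: [0.5167, -0.3792, 0.0664]
tcp_rot: [179.9, 0.1, 83.5]
force: [-1.2, 0.9, 7.3]
gripper_width: 0.716
```

```bash
python3 -m handwheel '[{"slide":[0,0,0],"delta_rot":[0,0,0]},{"slide":[0,0,0],"delta_rot":[0,0,0]},{"slide":[0,0,0],"delta_rot":[0,0,0]},{"slide":[0,0,-0.04],"delta_rot":[0,0,0]},{"slide":[0,0,-0.09],"delta_rot":[0,0,0]},{"slide":[0,0,-0.14],"delta_rot":[0,0,0]},{"slide":[0,0,-0.14],"delta_rot":[0,0,0]}]' 1
python3 - <<'E'
from h import *
im=optics.get_image("top");cv2.imwrite("pics/t3.png",im["color"][:,:,::-1])
E
python3 go.py .479 .078 .2 63
```

```text
time_s: 7.35
tool_pos: [0.5178, -0.3801, 0.2097]
tcp_rot: [179.7, 0.3, 83.5]
force: [0.7, 0.0, -1.3]
gripper_width: 0.999
t 7.4 slide [ 0.4503 -0.0895  0.0057] rot [0.003 0.002 0.358] F [-0.31 -0.22 -0.98]
```

View pics/t3.png

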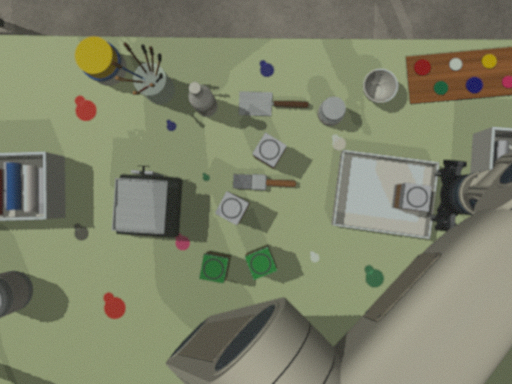

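Tin C stands upright in the right half of the tray at (416,197). B is next.

```bash
python3 -m handwheel '[{"slide":[0.06,-0.011,0],"delta_rot":[0,0,0.05]},{"slide":[0.12,-0.023,0],"delta_rot":[0,0,0.1]},{"slide":[0.18,-0.035,0],"delta_rot":[0,0,0.15]},{"slide":[0.24,-0.047,0],"delta_rot":[0,0,0.2]},{"slide":[0.3,-0.059,0],"delta_rot":[0,0,0.25]},{"slide":[0.36,-0.071,0],"delta_rot":[0,0,0.3]},{"slide":[0.42,-0.083,0],"delta_rot":[0,0,0.35]},{"slide":[0.45,-0.09,0.005],"delta_rot":[0.003,0.002,0.358]},{"slide":[0.45,-0.09,0.005],"delta_rot":[0.003,0.002,0.358]},{"slide":[0.45,-0.09,0.005],"delta_rot":[0.003,0.002,0.358]}]'; python3 go.py .479 .078 .06 63
```

```text
time_s: 8.65
tool_pos: [0.4776, 0.078, 0.1995]
tcp_rot: [-179.7, -0.0, 63.0]
force: [-0.4, 0.0, -0.6]
gripper_width: 1.001
t 8.65 slide [0.0006 0.0018 0.1394] rot [-0.004 -0.001  0.001] F [-0.37  0.04 -0.55]
```

```bash
python3 -m handwheel '[{"slide":[0,0.001,0.05],"delta_rot":[-0.002,0,0]},{"slide":[0,0.001,0.1],"delta_rot":[-0.002,0,0]},{"slide":[0,0.001,0.13],"delta_rot":[-0.002,0,0]},{"slide":[0,0.001,0.139],"delta_rot":[-0.002,0,0]},{"slide":[0,0.001,0.139],"delta_rot":[-0.002,0,0]}]' 1; python3 -m handwheel '[{"slide":[0,0,0],"delta_rot":[0,0,0]},{"slide":[0,0,0],"delta_rot":[0,0,0]},{"slide":[0,0,0],"delta_rot":[0,0,0]},{"slide":[0,0,0],"delta_rot":[0,0,0]},{"slide":[0,0,0],"delta_rot":[0,0,0]},{"slide":[0,0,0],"delta_rot":[0,0,0]}]' -1 70; python3 -m handwheel '[{"slide":[0,0,-0.01],"delta_rot":[0,0,0]},{"slide":[0,0,-0.03],"delta_rot":[0,0,0]},{"slide":[0,0,-0.06],"delta_rot":[0,0,0]},{"slide":[0,0,-0.08],"delta_rot":[0,0,0]},{"slide":[0,0,-0.08],"delta_rot":[0,0,0]},{"slide":[0,0,-0.08],"delta_rot":[0,0,0]},{"slide":[0,0,-0.08],"delta_rot":[0,0,0]},{"slide":[0,0,-0.08],"delta_rot":[0,0,0]}]'; python3 go.py .531 -.258 .14 83.5;  python3 go.py .472 .306 .2 88
```

```text
time_s: 9.28
tool_pos: [0.4787, 0.0774, 0.0614]
tcp_rot: [-179.9, -0.1, 62.9]
force: [0.5, -0.1, 0.1]
gripper_width: 1.001
time_s: 10.02
tool_pos: [0.4793, 0.0781, 0.0627]
tcp_rot: [179.9, -0.1, 63.0]
force: [-1.2, -1.6, 5.7]
gripper_width: 0.719
time_s: 11.02
tool_pos: [0.4781, 0.078, 0.1406]
tcp_rot: [-179.9, -0.0, 63.0]
force: [-0.3, -0.0, -7.8]
gripper_width: 0.719
t 11.025 slide [-2.754e-01  1.996e-01 -1.000e-04] rot [-0.002 -0.001 -0.358] F [-0.31 -0.03 -7.8 ]
t 11.025 slide [ 0.2004 -0.1091 -0.0589] rot [-0.002 -0.001 -0.436] F [-0.31 -0.03 -7.8 ]
```

B pulls about 7.5 N, so it is the full one and goes on the pan.

```bash
python3 -m handwheel '[{"slide":[0.01,-0.005,-0.05],"delta_rot":[0,0,-0.05]},{"slide":[0.04,-0.02,-0.07],"delta_rot":[0,0,-0.1]},{"slide":[0.08,-0.04,-0.07],"delta_rot":[0,0,-0.2]},{"slide":[0.12,-0.065,-0.07],"delta_rot":[0,0,-0.3]},{"slide":[0.16,-0.087,-0.07],"delta_rot":[0,0,-0.4]},{"slide":[0.19,-0.103,-0.07],"delta_rot":[0,0,-0.436]},{"slide":[0.2,-0.107,-0.07],"delta_rot":[0,0,-0.436]},{"slide":[0.2,-0.107,-0.07],"delta_rot":[0,0,-0.436]},{"slide":[0.2,-0.107,-0.07],"delta_rot":[0,0,-0.436]},{"slide":[0.2,-0.107,-0.07],"delta_rot":[0,0,-0.436]}]'; python3 go.py .475 .306 .178 88
python3 - <<'E'
from h import *
im=optics.get_image("scene");cv2.imwrite("pics/s4.png",cv2.resize(im["color"][60:220,220:440,::-1],None,fx=3,fy=3))
im=optics.get_image("top");cv2.imwrite("pics/t4.png",cv2.resize(im["color"][120:280,60:280,::-1],None,fx=3,fy=3))
E
```

```text
time_s: 12.28
tool_pos: [0.4741, 0.3037, 0.2118]
tcp_rot: [-180.0, -0.1, 87.9]
force: [-0.5, -0.4, -6.6]
gripper_width: 0.72
t 12.275 slide [0.0022 0.0008 0.0338] rot [-0.    -0.002 -0.001] F [-0.49 -0.38 -6.6 ]
```

View pics/s4.png

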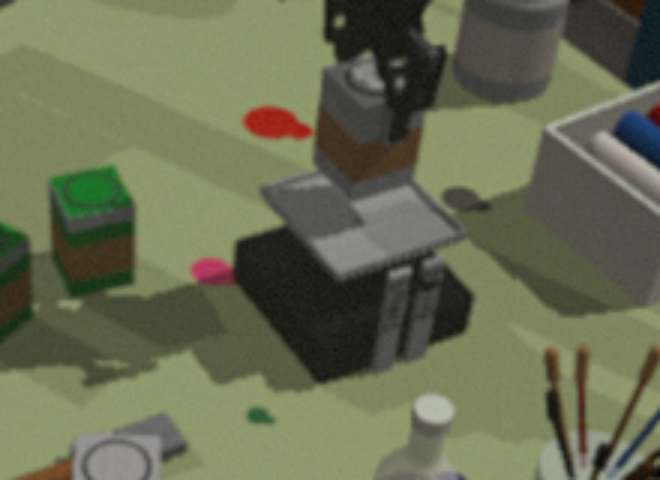

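View pics/t4.png

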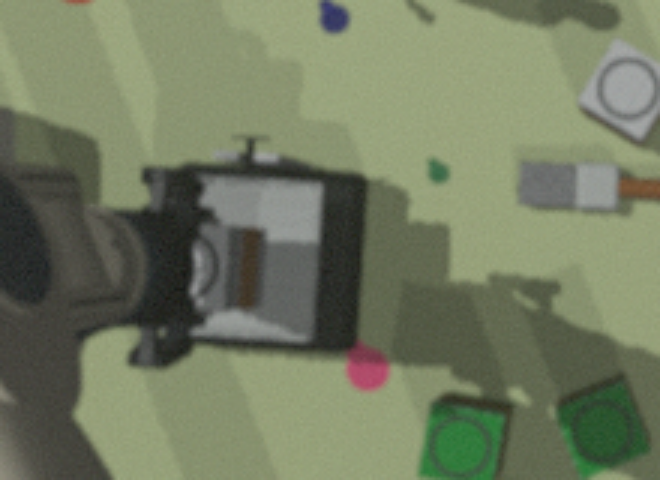

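```bash
python3 -m handwheel '[{"slide":[0.001,0,0.02],"delta_rot":[0,0,0]},{"slide":[0.002,0.001,0.032],"delta_rot":[0,0,0]},{"slide":[0.002,0.001,0.042],"delta_rot":[0,0,0]},{"slide":[0.002,0.001,0.052],"delta_rot":[0,0,0]},{"slide":[0.002,0.001,0.06],"delta_rot":[0,0,0]},{"slide":[0.002,0.001,0.065],"delta_rot":[0,0,0]},{"slide":[0.002,0.001,0.065],"delta_rot":[0,0,0]},{"slide":[0.002,0.001,0.065],"delta_rot":[0,0,0]}]'; python3 go.py .475 .306 .14 88
```

```text
time_s: 13.38
tool_pos: [0.4751, 0.3067, 0.1471]
tcp_rot: [-180.0, -0.1, 88.0]
force: [-1.4, -2.2, -2.7]
gripper_width: 0.714
t 13.375 slide [-0.0008 -0.      0.0071] rot [-0.    -0.002 -0.   ] F [-1.4  -2.22 -2.72]
```

```bash
python3 -m handwheel '[{"slide":[0,0,0.005],"delta_rot":[0,0,0]},{"slide":[0,0,0.009],"delta_rot":[0,0,0]},{"slide":[0,0,0.012],"delta_rot":[0,0,0]},{"slide":[0,0,0.012],"delta_rot":[0,0,0]},{"slide":[0,0,0.012],"delta_rot":[0,0,0]}]'; python3 -c "
from h import *
for i in range(3): print(status.sense()['force'].round(1));optics.get_image('top')"
```

```text
time_s: 14.0
tool_pos: [0.4752, 0.3069, 0.1349]
tcp_rot: [180.0, -0.1, 88.0]
force: [1.1, -1.9, 0.2]
gripper_width: 0.719
[ 1.1 -1.9  0.2]
[ 0.7 -0.5  1.1]
[ 1.5 -1.9 -0.2]
```

```bash
python3 -m handwheel '[{"slide":[0,0,0],"delta_rot":[0,0,0]},{"slide":[0,0,0],"delta_rot":[0,0,0]},{"slide":[0,0,0],"delta_rot":[0,0,0]},{"slide":[0,0,0],"delta_rot":[0,0,0]},{"slide":[0,0,-0.03],"delta_rot":[0,0,0]},{"slide":[0,0,-0.08],"delta_rot":[0,0,0]},{"slide":[0,0,-0.12],"delta_rot":[0,0,0]},{"slide":[0,0,-0.12],"delta_rot":[0,0,0]}]' 1
python3 go.py .6265 -.0135 .24 60
python3 - <<'E'
from h import *
im=optics.get_image("scene");cv2.imwrite("pics/s5.png",cv2.resize(im["color"][60:220,220:440,::-1],None,fx=3,fy=3))
E
```

```text
time_s: 15.15
tool_pos: [0.476, 0.3071, 0.2579]
tcp_rot: [179.7, -0.3, 88.0]
force: [-0.3, 0.2, -1.1]
gripper_width: 1.0
t 15.15 slide [-0.3152  0.1615  0.0172] rot [ 0.003 -0.006  0.489] F [-0.27  0.15 -1.11]
```

View pics/s5.png

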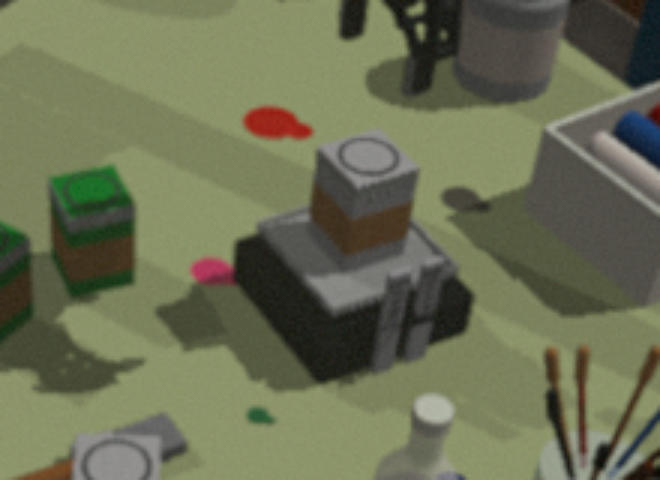

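The full tin stands upright on the sunken pan, at about (342,155) in the scene frame. Now A.

```bash
python3 -m handwheel '[{"slide":[-0.05,0.025,0],"delta_rot":[0,0,0.1]},{"slide":[-0.1,0.051,0],"delta_rot":[0,0,0.2]},{"slide":[-0.15,0.077,0],"delta_rot":[0,0,0.3]},{"slide":[-0.2,0.102,0],"delta_rot":[0,0,0.4]},{"slide":[-0.25,0.128,0],"delta_rot":[0,0,0.489]},{"slide":[-0.3,0.154,0.01],"delta_rot":[0.003,-0.005,0.489]},{"slide":[-0.315,0.161,0.017],"delta_rot":[0.003,-0.005,0.489]},{"slide":[-0.315,0.161,0.017],"delta_rot":[0.003,-0.005,0.489]},{"slide":[-0.315,0.161,0.017],"delta_rot":[0.003,-0.005,0.489]},{"slide":[-0.315,0.161,0.017],"delta_rot":[0.003,-0.005,0.489]}]'; python3 go.py .6265 -.0135 .06 60
```

```text
time_s: 16.45
tool_pos: [0.6245, -0.0123, 0.2377]
tcp_rot: [-179.9, 0.2, 60.1]
force: [0.2, -0.5, 0.3]
gripper_width: 1.004
t 16.45 slide [0.0006 0.0027 0.1777] rot [-0.002  0.004  0.001] F [ 0.18 -0.45  0.32]
```

```bash
python3 -m handwheel '[{"slide":[0,0.001,0.05],"delta_rot":[-0.001,0.002,0]},{"slide":[0,0.001,0.1],"delta_rot":[-0.001,0.002,0]},{"slide":[0,0.001,0.14],"delta_rot":[-0.001,0.002,0]},{"slide":[0,0.001,0.165],"delta_rot":[-0.001,0.002,0]},{"slide":[0,0.001,0.178],"delta_rot":[-0.001,0.002,0]},{"slide":[0,0.001,0.178],"delta_rot":[-0.001,0.002,0]}]' 1; python3 -m handwheel '[{"slide":[0,0,0],"delta_rot":[0,0,0]},{"slide":[0,0,0],"delta_rot":[0,0,0]},{"slide":[0,0,0],"delta_rot":[0,0,0]},{"slide":[0,0,0],"delta_rot":[0,0,0]},{"slide":[0,0,0],"delta_rot":[0,0,0]},{"slide":[0,0,0],"delta_rot":[0,0,0]}]' -1 50; python3 -m handwheel '[{"slide":[0,0,-0.01],"delta_rot":[0,0,0]},{"slide":[0,0,-0.03],"delta_rot":[0,0,0]},{"slide":[0,0,-0.06],"delta_rot":[0,0,0]},{"slide":[0,0,-0.09],"delta_rot":[0,0,0]},{"slide":[0,0,-0.09],"delta_rot":[0,0,0]},{"slide":[0,0,-0.09],"delta_rot":[0,0,0]},{"slide":[0,0,-0.09],"delta_rot":[0,0,0]},{"slide":[0,0,-0.09],"delta_rot":[0,0,0]}]'; python3 go.py .531 -.258 .15 83.5
```

```text
time_s: 17.2
tool_pos: [0.6247, -0.0141, 0.059]
tcp_rot: [-179.9, 0.1, 60.0]
force: [-0.0, 0.0, 0.3]
gripper_width: 1.003
time_s: 17.95
tool_pos: [0.6258, -0.0148, 0.0606]
tcp_rot: [180.0, 0.1, 60.0]
force: [0.2, 0.9, 6.9]
gripper_width: 0.718
time_s: 18.95
tool_pos: [0.6248, -0.0146, 0.148]
tcp_rot: [-179.8, 0.2, 60.0]
force: [-0.3, 0.7, -1.9]
gripper_width: 0.719
t 18.95 slide [-0.2577  0.0406 -0.0014] rot [-0.004  0.002 -0.411] F [-0.32  0.66 -1.87]
```

A weighs about 2 N, so it is empty and goes in the near half of the tray.

```bash
python3 -m handwheel '[{"slide":[-0.04,0.006,0],"delta_rot":[0,0,-0.08]},{"slide":[-0.09,0.014,0],"delta_rot":[0,0,-0.16]},{"slide":[-0.14,0.022,0],"delta_rot":[0,0,-0.24]},{"slide":[-0.19,0.03,0],"delta_rot":[0,0,-0.32]},{"slide":[-0.23,0.036,0],"delta_rot":[0,0,-0.4]},{"slide":[-0.25,0.04,0],"delta_rot":[-0.002,0.001,-0.411]},{"slide":[-0.258,0.041,0],"delta_rot":[-0.002,0.001,-0.411]},{"slide":[-0.258,0.041,0],"delta_rot":[-0.002,0.001,-0.411]},{"slide":[-0.258,0.041,0],"delta_rot":[-0.002,0.001,-0.411]}]'; python3 go.py .531 -.258 .066 83.5
```

```text
time_s: 20.08
tool_pos: [0.5319, -0.2576, 0.1494]
tcp_rot: [-180.0, 0.0, 83.6]
force: [0.1, 0.4, -1.6]
gripper_width: 0.717
t 20.075 slide [-0.0005 -0.0008  0.0834] rot [-0.001  0.     0.001] F [ 0.07  0.43 -1.57]
```

```bash
python3 -m handwheel '[{"slide":[0,0,0.025],"delta_rot":[0,0,0]},{"slide":[0,0,0.055],"delta_rot":[0,0,0]},{"slide":[0,0,0.07],"delta_rot":[0,0,0]},{"slide":[0,0,0.078],"delta_rot":[0,0,0]},{"slide":[0,0,0.082],"delta_rot":[0,0,0]},{"slide":[0,0,0.082],"delta_rot":[0,0,0]},{"slide":[0,0,0.082],"delta_rot":[0,0,0]}]'
```

```text
time_s: 20.95
tool_pos: [0.5318, -0.2588, 0.0682]
tcp_rot: [180.0, 0.1, 83.5]
force: [0.0, -0.8, -2.5]
gripper_width: 0.721
```

```bash
python3 -m handwheel '[{"slide":[0,0,0.001],"delta_rot":[0,0,0]},{"slide":[0,0,0.002],"delta_rot":[0,0,0]},{"slide":[0,0,0.002],"delta_rot":[0,0,0]}]'
```

```text
time_s: 21.32
tool_pos: [0.5316, -0.2587, 0.0656]
tcp_rot: [-180.0, 0.0, 83.5]
force: [0.1, 0.9, -1.1]
gripper_width: 0.721
```

```bash
python3 -m handwheel '[{"slide":[0,0,0.001],"delta_rot":[0,0,0]},{"slide":[0,0,0.001],"delta_rot":[0,0,0]},{"slide":[0,0,0.001],"delta_rot":[0,0,0]}]'
```

```text
time_s: 21.7
tool_pos: [0.5316, -0.2586, 0.0656]
tcp_rot: [180.0, 0.1, 83.5]
force: [-1.6, 1.2, 8.7]
gripper_width: 0.721
```

Touchdown. I'll release and retreat up and away.

```bash
python3 -m handwheel '[{"slide":[0,0,0],"delta_rot":[0,0,0]},{"slide":[0,0,0],"delta_rot":[0,0,0]},{"slide":[0,0,0],"delta_rot":[0,0,0]},{"slide":[0,0,-0.04],"delta_rot":[0,0,0]},{"slide":[0,0,-0.09],"delta_rot":[0,0,0]},{"slide":[0,0,-0.14],"delta_rot":[0,0,0]},{"slide":[0,0,-0.18],"delta_rot":[0,0,0]},{"slide":[0.02,0.05,-0.18],"delta_rot":[0,0,0]},{"slide":[0.05,0.1,-0.18],"delta_rot":[0,0,0]},{"slide":[0.05,0.1,-0.18],"delta_rot":[0,0,0]}]' 1
python3 - <<'E'
from h import *
print(status.sense()["tool_pos"])
for n in ("top","scene"):
    im=optics.get_image(n);cv2.imwrite(f"pics/{n}6.png",im["color"][:,:,::-1])
    if n=="top":
        W=cloud(im);z=W[:,:,2];np.savez("top6.npz",**im)
    for nm,p in dict(C=(.517,-.379,.1),A=(.5315,-.2585,.1),B=(.475,.307,.168)).items(): 
        u=proj(im,p)[0].round().astype(int);print(n,nm,u, cloud(im)[u[1]-2:u[1]+3,u[0]-2:u[0]+3].reshape(-1,3).mean(0).round(3))
E
```

```text
time_s: 22.95
tool_pos: [0.6392, -0.2182, 0.2426]
tcp_rot: [-179.9, -0.0, 83.7]
force: [-0.9, 0.0, -0.5]
gripper_width: 0.998
[ 0.63921014 -0.21824711  0.24256125]
top C [417 196] [ 0.502 -0.18   0.68 ]
top A [368 189] [nan nan nan]
top B [131 207] [0.476 0.307 0.167]
scene C [ 81 239] [ 0.519 -0.379  0.101]
scene A [137 223] [ 0.531 -0.258  0.1  ]
scene B [342 111] [0.472 0.31  0.166]
```

View pics/top6.png

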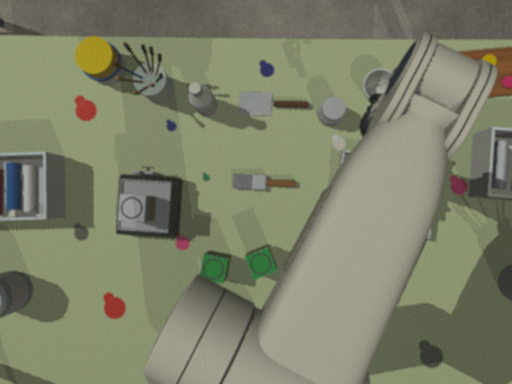

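View pics/scene6.png

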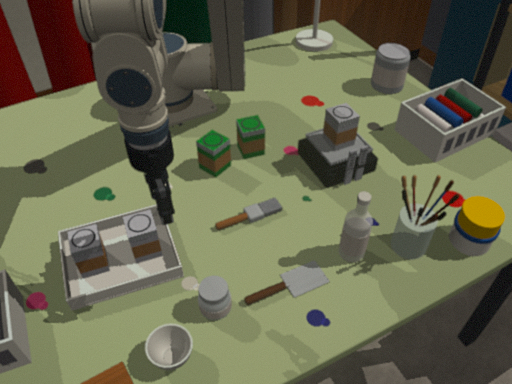

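The scene view shows both empties upright in the tray at (83,240) and (140,224), and the full tin upright on the pan at (342,112), sunk about 38 mm. The bystanders look unmoved and the gripper is clear at z = 0.24.

```bash
python3 -c "
from cell import arm
print(arm.job_done())"
```

```text
the job is handed in; nothing more can be done
None
```

The job is handed in: the full tin is on the scale pan and the two nearly empty ones are side by side in the white tray. It took about 23 s of robot time, against the limit of 64 s.

- **Weighing:** I lifted each tin and read the wrist force. The middle-left tin, first seen at pixel (232,208) in the top view, pulled about 7 N, so it is the full one. The other two pulled about 2 N each.
- **Full tin:** I lowered it with the pan until the wrist carried almost no load, then released it.
- **Last checks:** The tin on the pan has its top at z = 0.167 m, so the pan is down about 38 mm, and it stands within about 10 mm of the pan's middle. Both tins in the tray have their tops at z = 0.10 m, standing on the floor and upright. The gripper was clear of everything.
- **Not fully checked:** Bystanders look unmoved by eye in the final pictures. In the last top view the arm hid the tray, so the two tray tins were confirmed only in the scene view. No check failed, though single wrist-force readings scatter by about 1 N.

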